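# Find the hidden catch of the lamp's battery box

### The arm

A 6-joint arm with a two-finger parallel gripper is mounted at the origin on the work surface. World frame = base frame: x ahead of the robot, y to its left, z up, the work surface at z = 0. Lengths are in m, angles in rad, forces in N, time in s.
With the tool pointing down it reaches from about 0.25 to 0.725 m from the base axis. Payload 4 kg.
Tool frame: the origin (TCP) lies midway between the tips of the shut fingers; the grasp point (between the pads) lies 19 mm behind it; z points along the fingers, y is the line along which they close (so a half turn about z gives the same grasp; the last joint's range is limited). The gripper opens to 85 mm and grips with 20 to 120 N. Pads are 22 mm wide; open, the fingers measure 114 mm over their backs; the gripper's body (76 mm by 85 mm) begins 54 mm behind the grasp point. The pads swing forward as they close: fully open they stand 13 mm farther back than shut.
Start: joints at [-1.313, 0.241, 0.005, 1.335, 0, 1.571], TCP at [0.127, -0.483, 0.231] pointing down, gripper open.
Joint ranges: [-2.72, 2.72], [-1.05, 1.87], [-1.09, 1.28], [-1.99, 2.15], [-1.42, 1.44], [-3.14, 3.14]. Speed limits (rad/s): [2.79, 2.79, 3.14, 3.14, 3.14, 3.14].

### API

Orientations are given as a unit quaternion [x, y, z, w].
In Python, from workcell import monitor, vision, job gives the robot as it stands.
- The arm moves only by the tool move_arm, never from a script. Its argument "moves" is a list that holds one entry, the list of rows, each a list of 5 numbers: the shift along the world's x, y, z in m, then the turn about the world's z in degrees, then the opening in per cent of the stroke, from 0 (shut) to 100 (fully open). In form: [[[x, y, z, turn, gripper], ...]]. A call has 1 to 5 rows; each row is the pose to reach, as a shift and turn from the pose commanded when the call began; what a row does not reach only later rows make up. A row lasts 1/8 s, in which the tool goes at most 62.5 mm and 10.7 degrees, less where a joint would pass 70% of its speed; a pose out of reach is approached as far as the arm can. A call with a gripper value outside its range is refused whole. The fingers move at their own pace and stop on an object; the grip force is fixed at half the most. Time passes only in rows, so rows that repeat a pose let the fingers close. It gives the time, the measured TCP pose, the force, the opening and the grip force at its end, in the units of the state.
- monitor.get_obs(): the state, without advancing time (a new reading comes with each control period).
- vision.camera(name): name is "scene" or "side" or "wrist"; returns a dict with "color" (420x560x3 uint8, red, green, blue), "camera_matrix" (3x3 intrinsics, pixels), "k1" (the pictures are not rectified: a ray, as slopes to the right and down, at radius r is drawn at 1 + k1 r^2 times it, then the intrinsics apply), "eye" and "attitude" of the camera in the world; the wrist camera has in their place "hand_eye" (4x4, takes a point from camera to tool coordinates, whose origin is the TCP and whose axes are the flange's). Camera axes: x right, y up, looking along -z (the intrinsics and any distortion apply to the point x, -y, -z); pixel columns grow to the right and rows downward; lengths in m; the calibration is good to about 2 mm. A picture is of the moment at which its call begins: read the wrist's pose just before it. There is no depth.
- job.job_done(): hands the job in; it is judged then, once.
The state is a dict: "clock": time; "joint_pos": joint angles; "joint_vel": joint speeds; "tau": joint torques, N m; "eef_pos": TCP position; "tool_rot": TCP orientation; "ft_force": force on the tool from outside, world axes, zero at the start; "ft_torque": the same for the moment, N m; "grip_width": finger opening in m; "grasp_force": force on a finger pad.
Only numpy, scipy, OpenCV 4.12 (cv2) and the standard library are available. Lean on these libraries where they do the work, as an engineer would, in place of code of your own. Each camera call takes 0.05 s, during which the arm holds its last target. There are 200 camera calls.

### The job

The stall lamp's battery needs changing: open the battery box on the table. Of the three look-alike round pads set flush in the strip along the box's top, only one is the catch and gives way; feel gently for it with the fingertips, press it in until the black cover springs open, then let go and come away. Press no harder than a finger would, lift or grip nothing, and leave the tin, the mug and the carton as they stand.

Things in the scene. Friction and masses are not known exactly. Their poses are not given: they have to be found in the camera images.
- case: grey battery box fixed on the table, 235 (x) by 230 (y) by 80 mm high; origin at its underside, z up. Flat top at z = 80 mm: nearest the robot the strip of three grey tiles (x = -110 to -40 mm), then the black sliding cover (x = -40 to 50 mm), then a deck 8 mm lower that the cover slides over. Rubber handles on its sides (y = +-115 to 137 mm, z below 55 mm) are not needed.
- strip (a point): centre of the strip and of its middle pad, level with the flat top (80 mm above the table); axes as case. The other pads lie 70 mm to either side along y. Each pad: 54 mm diameter in a 55 mm hole, its face 2 mm below the top. Which one is the catch changes from run to run and cannot be seen: two are solid, one gives way.
- catch (a joint): how far the catch pad is pressed in, m: 0 at rest (face 2 mm below the top), 0.007 at the stop. It moves straight down against a spring: 1.5 N to start, 3.6 N at the stop, plus under 1 N of friction. The cover is freed at about 0.004 and the pad springs back when let go.
- cover (a joint): how far the black cover (89 by 206 mm) has slid open, m: 0 shut, 0.045 fully open, away from the strip along the case's +x. A 3 N spring opens it within about a second once the catch is pressed, and it then stays open, showing two white battery packs in the gap beside the strip; until then it is locked.
- tin: food tin, 70 mm diameter, 85 mm high, standing near the case's -y side; origin at the centre of its underside. Not to be disturbed.
- mug: white mug, 76 mm diameter, 85 mm high, handle at its own +y, standing near the case's +y side; origin at the centre of its underside. Not to be disturbed.
- carton: small cardboard carton with a strip of tape and a white label, 50 by 70 by 90 mm high, standing near the case's -y side, nearer the robot than the tin; origin at the centre of its underside. Not to be disturbed.

How it is judged:
On the way:
1. the catch is pressed in by the fingers (value of joint catch above 0.003 m and contact force between the fingers and anything else above 1 N), for 0.1 s.
At the end, for the whole second after the job is handed in: the cover has sprung open (at least 38 mm) and is at rest, the catch pad is let go and back up (within 1.5 mm), and the tin, mug and carton stand within 20 mm of where they were (value of joint cover above 0.038 m and velocity of joint cover below 0.02 m/s and value of joint catch below 0.0015 m and distance of each of tin, mug, carton from where it was at the start of the episode below 0.02 m); the robot touches nothing.
It fails at once if the fingers press anything with more than 40 N (contact force between the fingers and anything else above 40 N).
It fails at once if the tin is moved or lifted by more than 20 mm (distance of tin from where it was at the start of the episode above 0.02 m).
It fails at once if the mug is moved or lifted by more than 20 mm (distance of mug from where it was at the start of the episode above 0.02 m).
It fails at once if the carton is moved or lifted by more than 20 mm (distance of carton from where it was at the start of the episode above 0.02 m).
It also fails if it takes over 48 s, if anything falls off the work surface, if the arm or the gripper's body presses on something with over 40 N, if the wrist force passes 120 N, or if a joint passes its speed limit or range.

## Working session

There is one attempt and no reset: what is moved stays moved. The work goes in short steps, Python scripts to look and compute and a tool call to move; the robot and the scene stay as the last step left them, time stands still between calls to the robot, and variables do not carry over. Pictures are saved under pics/ and viewed, at most 10 in all, crops included, and the job is handed in when it is done.

Besides the shell and the picture viewer there is one more tool, called after "Emit:" as a command line: name --argument value ..., lists and objects as JSON in quotes. move_arm: Moves the arm, as the interface text tells. Its arguments: {"type":"object","properties":{"moves":{"type":"array","items":{"type":"array","items":{"type":"array","items":{"type":"number"}}}}},"required":["moves"]}

```bash
mkdir -p pics; python3 - <<'E'
from workcell import monitor, vision, job
import cv2
o=monitor.get_obs();print({k:o[k] for k in('clock','eef_pos','tool_rot','ft_force','grip_width')})
for n in("scene","side"):
    c=vision.camera(n);cv2.imwrite(f"pics/{n}1.png",c["color"][:,:,::-1]);print(n,c["camera_matrix"],c["k1"],c["eye"],c["attitude"])
E
```

```text
{'clock': 0.0, 'eef_pos': array([ 0.12729621, -0.4828594 ,  0.23041931]), 'tool_rot': array([ 9.91707848e-01,  1.28508566e-01, -1.36377211e-04, -1.03653997e-03]), 'ft_force': array([-0.04636245,  0.68138967, -0.3456491 ]), 'grip_width': 0.08535494194579091}
scene [[454.165254     0.         282.66877481]
 [  0.         454.165254   209.58210389]
 [  0.           0.           1.        ]] -0.09140256922424814 [ 1.17590745 -0.33691212  0.77480422] [0.34591522 0.18919577 0.41926922 0.81777805]
side [[422.80840462   0.         278.47572755]
 [  0.         422.80840462 212.20622124]
 [  0.           0.           1.        ]] -0.0632828912844582 [ 0.50725324 -0.56188241  0.77155196] [ 0.36024932 -0.02185859 -0.05720361  0.93084391]
```

View pics/scene1.png

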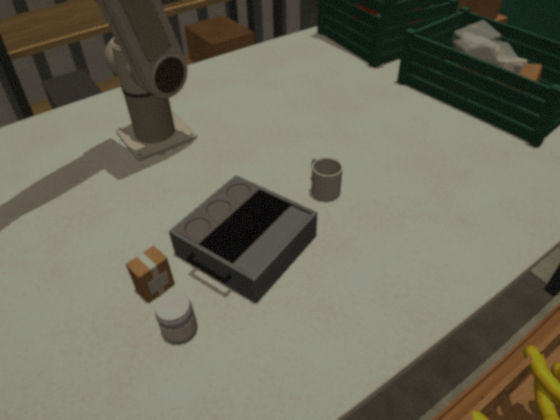

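View pics/side1.png

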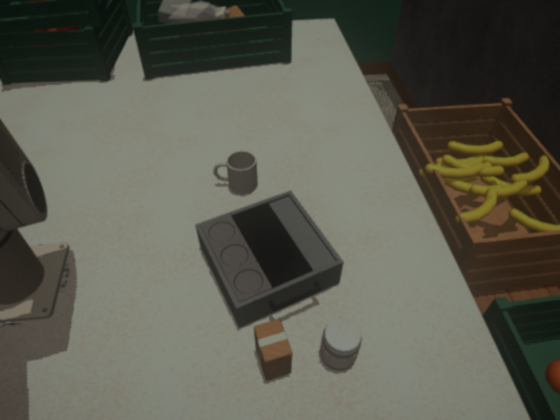

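The scene view shows the grey box at the centre, with its pads near (238,192), (218,210) and (197,228). The side view shows the pads near (220,233), (233,254) and (247,281), with the carton and tin below the box and the mug above it.

```bash
cat > h.py <<'E'
import numpy as np, cv2
from scipy.spatial.transform import Rotation as R
def ray(c,p):
    k=c["k1"];d=np.array([k,0,0,0,0.])
    u=cv2.undistortPointsIter(np.array([[p]],float),np.array(c["camera_matrix"]),d,None,None,(3,50,1e-9))[0,0]
    return R.from_quat(c["attitude"]).apply([u[0],-u[1],-1])
def onz(c,p,z):
    d=ray(c,p);e=np.array(c["eye"]);return e+d*(z-e[2])/d[2]
E
python3 - <<'E'
from workcell import vision
from h import *
np.set_printoptions(precision=4,suppress=True)
P={"scene":dict(pads=[(238,192),(218,210),(197,228)],top=[(239,178),(172,233),(317,213),(249,289)],tin=[(173,305)],mug=[(327,168)],carton=[(150,260)]),
"side":dict(pads=[(220,233),(233,254),(247,281)],top=[(197,229),(238,309),(291,192),(341,263)],cover=[(232,212),(271,201),(312,276),(273,289)],tin=[(342,334)],mug=[(242,160)],carton=[(271,335)])}
for n in P:
    c=vision.camera(n)
    for k,v in P[n].items():
        z=dict(tin=.085,mug=.085,carton=.09,pads=.078).get(k,.08)
        print(n,k,*[onz(c,p,z)[:2] for p in v])
    cv2.imwrite(f"pics/{n}z.png",cv2.resize(c["color"][160:350,150:360,::-1] if n=="side" else c["color"][160:350,120:330,::-1],None,fx=3,fy=3,interpolation=cv2.INTER_CUBIC))
E
```

```text
scene pads [0.4594 0.0252] [ 0.4849 -0.0425] [ 0.5072 -0.107 ]
scene top [0.419  0.0526] [ 0.4905 -0.1581] [0.6252 0.1281] [ 0.7111 -0.1027]
scene tin [ 0.6636 -0.2371]
scene mug [0.5199 0.2424]
scene carton [ 0.5423 -0.2289]
side pads [0.4534 0.0207] [ 0.478  -0.0381] [ 0.5016 -0.1065]
side top [0.4049 0.0361] [ 0.4807 -0.1665] [0.6203 0.1221] [ 0.691  -0.0885]
side cover [0.4818 0.0762] [0.5712 0.0991] [ 0.6281 -0.1118] [ 0.5494 -0.1317]
side tin [ 0.6583 -0.2411]
side mug [0.515  0.2432]
side carton [ 0.5348 -0.2298]
```

View pics/sidez.png

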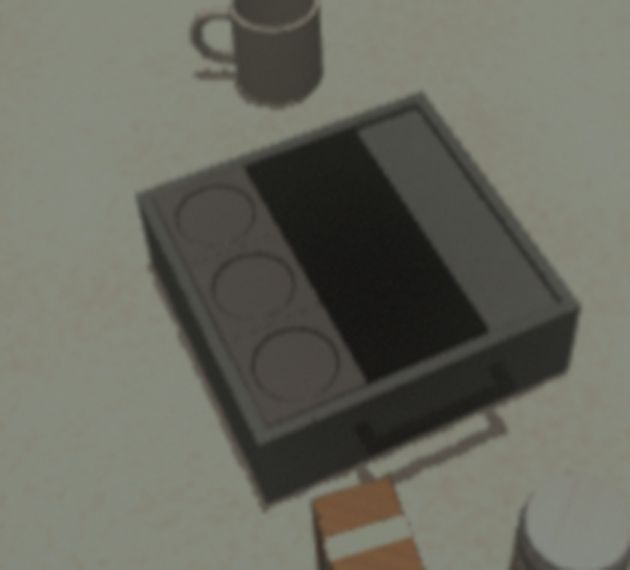

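The pads come out at about (0.458,0.024), (0.482,-0.041) and (0.506,-0.107). The spacing is 70 mm as specified and the yaw is about 20°. I'll go over the nearest pad with the fingers shut.

Emit:
move_arm --moves '[[[0.04, 0.04, 0, 0, 0], [0.08, 0.08, 0, 0, 0], [0.12, 0.12, 0, 0, 0], [0.16, 0.16, 0, 0, 0], [0.2, 0.2, 0, 0, 0]]]'

```text
clock: 0.82
eef_pos: [0.3285, -0.2821, 0.2313]
tool_rot: [0.992, 0.128, 0.0, 0.0]
ft_force: [0.1, -0.2, -0.1]
grip_width: 0.0001
grasp_force: 0.0
```

Emit:
move_arm --moves '[[[0.04, 0.04, 0, 0, 0], [0.08, 0.08, 0, 0, 0], [0.12, 0.12, 0, 0, 0], [0.16, 0.16, 0, 0, 0], [0.179, 0.176, -0.03, 0, 0]]]'

```text
clock: 1.45
eef_pos: [0.5101, -0.1054, 0.2029]
tool_rot: [0.991, 0.13, 0.003, 0.001]
ft_force: [-0.4, -0.9, 0.1]
grip_width: -0.0
grasp_force: 0.0
```

Emit:
move_arm --moves '[[[0, 0, -0.04, 0, 0], [0, 0, -0.07, 0, 0], [0, 0, -0.09, 0, 0], [0, 0, -0.09, 0, 0], [0, 0, -0.09, 0, 0]]]'

```text
clock: 2.08
eef_pos: [0.507, -0.1076, 0.1121]
tool_rot: [0.992, 0.129, 0.001, 0.0]
ft_force: [0.1, -0.9, 0.5]
grip_width: 0.0
grasp_force: 0.0
```

```bash
python3 - <<'E'
from workcell import vision
import cv2,numpy as np
a=vision.camera("side")["color"][160:350,150:360,::-1];b=vision.camera("wrist")["color"][:,:,::-1]
a=cv2.resize(a,(380,344));b=cv2.resize(b,(420,315));c=np.zeros((344,800,3),np.uint8);c[:,:380]=a;c[:315,380:]=b
cv2.imwrite("pics/c2.png",cv2.convertScaleAbs(c,alpha=1.6))
E
```

```text
(no output)
```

View pics/c2.png

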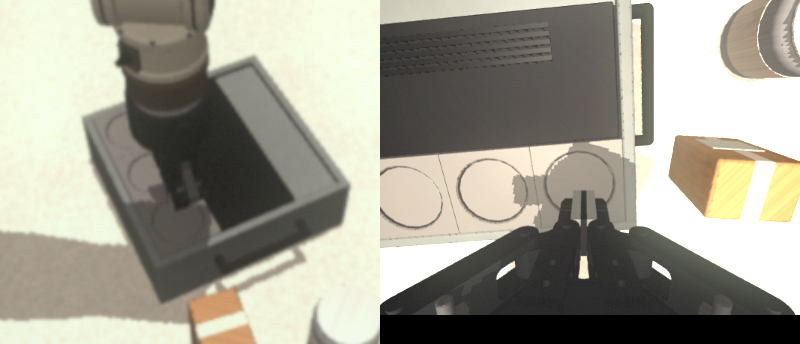

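The left half (side camera) shows the shut fingers over the near pad. The right half (wrist camera) shows the fingertips at (583,192) and that pad's centre near (580,183). I'll check this numerically with the wrist calibration.

```bash
python3 - <<'E'
from workcell import vision,monitor
from h import *
o=monitor.get_obs();c=vision.camera("wrist");H=np.array(c["hand_eye"]);r=R.from_quat(o["tool_rot"])
e=o["eef_pos"]+r.apply(H[:3,3]);c["eye"]=e;c["attitude"]=(r*R.from_matrix(H[:3,:3])).as_quat()
for p in[(266.7,244),(149.3,253.3),(40,261)]:print(onz(c,p,.078))
print(o["eef_pos"],o["ft_force"])
E
```

```text
[ 0.50642718 -0.10570859  0.078     ]
[ 0.48239261 -0.03858352  0.078     ]
[0.46018172 0.02525603 0.078     ]
[ 0.5074271  -0.10771977  0.11256112] [-0.93414364 -0.49318771  0.49526383]
```

All three cameras agree to about 2 mm. Now I'll descend and feel.

Emit:
move_arm --moves '[[[0, 0.001, -0.012, 0, 0], [0, 0.001, -0.024, 0, 0], [0, 0.001, -0.03, 0, 0], [0, 0.001, -0.03, 0, 0], [0, 0.001, -0.031, 0, 0]]]'

```text
clock: 2.85
eef_pos: [0.5067, -0.1065, 0.0804]
tool_rot: [0.992, 0.129, 0.0, 0.0]
ft_force: [-0.2, -0.0, -0.1]
grip_width: -0.0
grasp_force: 0.0
```

Emit:
move_arm --moves '[[[0, 0, -0.001, 0, 0], [0, 0, -0.001, 0, 0], [0, 0, -0.002, 0, 0], [0, 0, -0.002, 0, 0]]]'

```text
clock: 3.35
eef_pos: [0.5064, -0.1065, 0.0783]
tool_rot: [0.992, 0.129, -0.0, -0.0]
ft_force: [-1.0, -0.3, 0.2]
grip_width: -0.0001
grasp_force: 0.0
```

Emit:
move_arm --moves '[[[0, 0, -0.0005, 0, 0], [0, 0, -0.001, 0, 0], [0, 0, -0.001, 0, 0]]]'

```text
clock: 3.72
eef_pos: [0.5065, -0.1065, 0.0775]
tool_rot: [0.992, 0.129, 0.0, 0.0]
ft_force: [-0.5, -0.1, 2.9]
grip_width: -0.0001
grasp_force: 1.5
```

Emit:
move_arm --moves '[[[0, 0, -0.0005, 0, 0], [0, 0, -0.0005, 0, 0], [0, 0, -0.0005, 0, 0]]]'

```text
clock: 4.1
eef_pos: [0.5065, -0.1065, 0.0768]
tool_rot: [0.992, 0.129, 0.0, 0.0]
ft_force: [-0.9, 0.1, 3.3]
grip_width: -0.0003
grasp_force: 1.7
```

Emit:
move_arm --moves '[[[0, 0, -0.0005, 0, 0], [0, 0, -0.001, 0, 0], [0, 0, -0.001, 0, 0]]]'

```text
clock: 4.47
eef_pos: [0.5065, -0.1065, 0.0758]
tool_rot: [0.992, 0.129, 0.0, 0.0]
ft_force: [-1.1, -0.3, 4.0]
grip_width: -0.0001
grasp_force: 1.5
```

It's giving way under a low force, so this is the catch. I'll press on.

Emit:
move_arm --moves '[[[0, 0, -0.001, 0, 0], [0, 0, -0.002, 0, 0], [0, 0, -0.003, 0, 0], [0, 0, -0.003, 0, 0], [0, 0, -0.003, 0, 0]]]'

```text
clock: 5.1
eef_pos: [0.5065, -0.1065, 0.0728]
tool_rot: [0.992, 0.129, 0.0, 0.0]
ft_force: [-1.4, -0.4, 1.9]
grip_width: 0.0002
grasp_force: 1.4
```

```bash
python3 - <<'E'
from workcell import vision
import cv2
cv2.imwrite("pics/w3.png",cv2.convertScaleAbs(vision.camera("wrist")["color"][:,:,::-1],alpha=1.5))
E
```

```text
(no output)
```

View pics/w3.png

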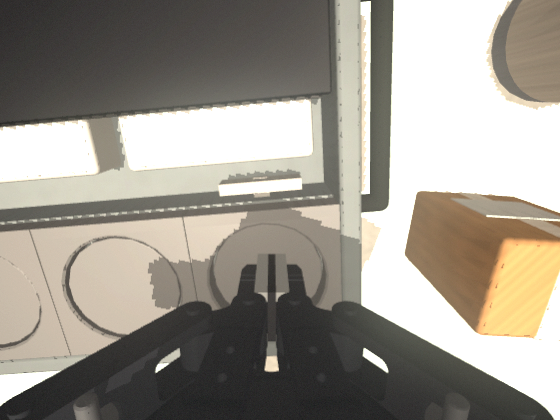

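The cover has sprung open: two white packs show at rows 110–180. I'll press 1 mm more and hold to be sure the press counts, then come away.

Emit:
move_arm --moves '[[[0, 0, -0.0005, 0, 0], [0, 0, -0.001, 0, 0], [0, 0, -0.001, 0, 0], [0, 0, -0.001, 0, 0], [0, 0, -0.001, 0, 0]]]'

```text
clock: 5.78
eef_pos: [0.5065, -0.1065, 0.0718]
tool_rot: [0.992, 0.129, 0.0, 0.0]
ft_force: [-1.3, -0.6, 3.8]
grip_width: 0.0002
grasp_force: 1.5
```

Emit:
move_arm --moves '[[[0, 0, 0.01, 0, 0], [0, 0, 0.04, 0, 0], [0, 0, 0.08, 0, 0], [0, 0, 0.12, 0, 0], [0, 0, 0.12, 0, 0]]]'

```text
clock: 6.4
eef_pos: [0.5088, -0.1069, 0.1957]
tool_rot: [0.992, 0.129, 0.004, 0.001]
ft_force: [-0.7, -0.5, 0.3]
grip_width: -0.0
grasp_force: 0.0
```

Emit:
move_arm --moves '[[[0, 0, 0, 0, 0], [0, 0, 0, 0, 0], [0, 0, 0, 0, 0], [0, 0, 0, 0, 0], [0, 0, 0, 0, 0]]]'

```text
clock: 7.02
eef_pos: [0.5064, -0.1065, 0.1915]
tool_rot: [0.992, 0.129, -0.0, -0.0]
ft_force: [-0.1, -0.0, 1.0]
grip_width: 0.0001
grasp_force: 0.0
```

```bash
python3 - <<'E'
from workcell import vision
import cv2
cv2.imwrite("pics/w4.png",cv2.convertScaleAbs(vision.camera("wrist")["color"][:,:,::-1],alpha=1.3))
E
```

```text
(no output)
```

View pics/w4.png

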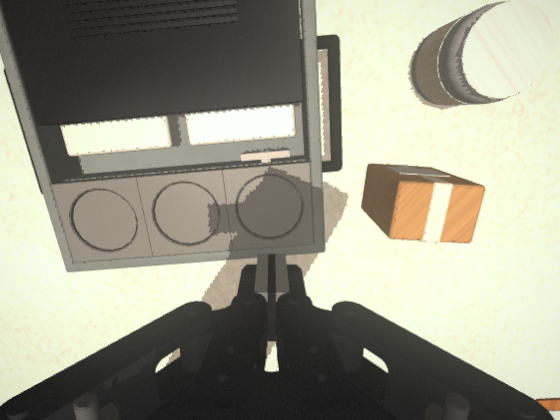

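The cover is open by about 45 mm (rows 115–170, against 85 px for the 70 mm strip). The carton and tin are still standing, and the fingers are clear.

```bash
python3 -c "
from workcell import job
print(job.job_done())"
```

```text
the job is handed in; nothing more can be done
None
```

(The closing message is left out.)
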